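# Lock the orbital shaker's drive wheel at its mark

## Task

The orbital shaker stands with its platform off, and its drive must be locked before it is moved: turn the drive wheel by its rim until the engraved line on the rim faces the fixed pointer, keeping off the crank bearing in the middle. Then take the locking pin from the stand, put it through the wheel's pin hole, feel with light pressure for the hole in the lock block underneath while rocking the wheel a little with the pin, and seat the pin fully home. Do not force the pin down on the block (stay well under 25 N), and leave the other things where they are.

Things in the scene. Friction and masses are not known exactly. Their poses are not given: they have to be found in the camera images.
- wheel (a joint): Drive wheel of the shaker: cast aluminium five-spoked pulley, 180 mm across, on a vertical shaft. Joint value in rad, counterclockwise positive from above: 0 when the engraved line faces the pointer exactly; starts at 0.5 to 1.4. Turns either way without stops, against a drag of about 0.15 N m, and stays where it is left
- wheel_axis (a point): Point on the wheel's axis, level with the top of the rim (world z 0.128); z axis up. The rim is an upright wall 10 mm thick, radius 80 to 90 mm, 28 mm tall (underside z 0.100). Inside it the five spokes (10 mm thick) and a counterweight lie low, their tops 18 mm below the rim's top; the hub has radius 24 mm, its top 6 mm below the rim's top
- crank (a point): Top of the eccentric crank bearing: an upright steel cylinder 22 mm across and 20 mm tall on the wheel's hub, its centre 10 mm from the wheel's axis; this point is 14 mm above the top of the rim, and a thin stub rises 8 mm more. Not to be handled (no more than 2 N)
- mark (a point): Outer end of the engraved dark line, 3 mm wide, that runs across the top of the rim and 16 mm down its outside; 90 mm from the axis, at the top of the rim, on the same radius as the wheel's pin hole
- pointer (a point): Tip of the fixed steel pointer: a tapered blade on an upright bracket just outside the rim on the shaker's front side (display and knobs), level with the rim's top, 92.5 mm from the wheel's axis. Blade and bracket are 18 mm wide, reach out to 129 mm from the axis, top 1.5 mm above the rim: no room there for a finger outside the rim (keep the grip 0.45 rad away)
- motor_pulley (a point): Top of the motor's shaft with a small fixed pulley 26 mm across, 119 mm from the wheel's axis, oppopoint the pointer; this point is 4 mm below the rim's top. It leaves only 16 mm outside the rim: keep the grip 0.45 rad away from it too
- index_hole (a point): Mouth of the wheel's pin hole: a round 11 mm hole straight through the 10 mm thick boss (27 mm across) of the spoke under the engraved line, countersunk to 18 mm (3.5 mm deep, 45 degrees), 64 mm from the wheel's axis and 16 mm from the rim's inner wall. The mouth is on the boss's top face, 18 mm below the top of the rim
- shaker: Shaker housing, white, 280 x 270 mm, fixed; origin at the bench, below the wheel's axis within 4 mm; deck at z 0.080, idler cranks in the corners (tops z 0.120). On the deck under the wheel, by the pointer: a steel lock block, top 14 mm below the pin hole's mouth, with an 11 mm hole 16 mm deep that is up to 4 mm off, along the turning direction, when line and pointer agree
- pin: Locking pin, the tall slim one of the three in the stand; loose, about 90 g; origin at its lower tip, z up. Steel shank 10 mm thick, 28 mm long, tip edge broken 0.5 mm; then a collar 18 mm across that rests on what the pin is seated in; a neck; a black knob 22 mm across from 55 to 83 mm above the tip (grip at 69). Fully home: tip 28 mm below the pin hole's mouth, collar on the spoke
- stand: Pale plastic block, 160 x 44 x 36 mm, fixed on the bench left of the shaker, origin at the centre of its underside, x along its length. Three 12 mm holes 54 mm apart along its length hold the pin and the two thumbscrews upright, in any order; each stands on its collar on the top face
- thumbscrew1: Bystander: platform thumbscrew in the stand, 38 mm long with a black head 28 mm across and 13 mm tall; origin at its lower end
- thumbscrew2: Bystander: a second thumbscrew like the first
- jar: Bystander: clear anaerobic jar with a blue lid 108 mm across, about 172 mm tall, standing to the right of the shaker; origin at the centre of its foot
- wrench: Bystander: open steel wrench, 150 mm long, lying on the bench beyond the stand; origin at its middle

How it is judged:
On the way:
1. the engraved line has been brought to face the pointer (value of joint wheel between -0.06 and 0.06 rad), for 0.2 s.
At the end, for the whole second after the job is handed in: the pin stands upright and at rest through the wheel's pin hole and into the lock block, fully home (its collar within 2 mm of the spoke), and the engraved line faces the pointer within 0.09 rad (z of pin in the frame of index_hole below -0.026 m and horizontal distance between pin and index_hole below 0.003 m and angle between pin's own z axis and vertical below 0.1 rad and value of joint wheel between -0.09 and 0.09 rad and linear speed of pin below 0.01 m/s); the robot touches nothing.
It fails at once if the crank bearing in the middle of the wheel is handled (contact force between the arm and crank_bearing above 2 N).
It fails at once if the pin is forced against the lock block or the housing (contact force between pin and shaker above 25 N).
It fails at once if a bystander is disturbed (distance of any of thumbscrew1, thumbscrew2 from where it was at the start of the episode above 0.01 m or distance of any of jar, wrench from where it was at the start of the episode above 0.02 m).
It also fails if it takes over 61 s, if anything falls off the work surface, if the arm or the gripper's body presses on something with over 40 N, if the wrist force passes 120 N, or if a joint passes its speed limit or range.

## Robot

A 6-joint arm with a two-finger parallel gripper is mounted at the origin on the work surface. World frame = base frame: x ahead of the robot, y to its left, z up, the work surface at z = 0. Lengths are in m, angles in rad, forces in N, time in s.
With the tool pointing down it reaches from about 0.325 to 0.85 m from the base axis. Payload 4.4 kg.
Tool frame: the origin (TCP) lies at the very end of the fingers, on their centre line; the grasp point (between the pads) lies 19 mm behind it (manip.hold_point_z is the distance from the TCP to the grasp point, in m); z points along the fingers, y is the line along which they close (so a half turn about z gives the same grasp; the last joint's range is limited). The gripper opens to 94 mm and grips with 3 to 60 N. Pads are 16 mm wide; open, the fingers measure 119 mm over their backs; the gripper's body (75 mm by 177 mm) begins 78 mm behind the grasp point.
Start: joints at [-1.337, 0.207, 1.542, -0, 1.393, -0.15], TCP at [0.216, -0.533, 0.205] pointing down, gripper open.
Joint ranges: [-2.73, 2.73], [-0.86, 2.22], [0.23, 2.46], [-1.11, 4.25], [0.08, 2.63], [-2.82, 2.82]. Speed limits (rad/s): [2.79, 2.79, 3.14, 3.14, 3.14, 3.14].

## Interface

Orientations are given as a rotation vector (axis times angle).
In Python, from plant import manip gives the robot as it stands.
- The arm moves only by the shell command python3 jog.py [FORCE], which reads ROWS from standard input. ROWS is a JSON list of rows, 1 to 8 of them, each an object with the fields tx, ty, tz (the shift in shares of the most that a row can go, 1 being 62.5 mm), rx, ry, rz (a rotation vector in units of 0.1 rad), finger_gap (the finger opening in m); a field left out counts as zero (the opening has to be given); each row shifts and turns the commanded pose from where the row before left it, along the tool's axes as they then stand; what a row does not reach is not made up. A row lasts 1/8 s, in which the tool goes at most 0.0625 m and 0.188 rad, less where a joint would pass 70% of its speed; a pose out of reach is approached as far as the arm can. The fingers move at their own pace and stop on an object; FORCE is the grip in N (left out, the last holds). Time passes only in rows, so rows that do not move let the fingers close. It prints the time, the measured TCP pose, the force, the opening and the grip force at its end. Input that does not fit is refused with a message, and nothing moves.
- manip.get_state(): the state, without advancing time (a new reading comes with each control period).
- manip.read_camera(name): name is "side" or "top"; returns the picture (384x512x3 uint8, red, green, blue); there is no depth.
- manip.get_calibration(name): a dict with "fx", "fy", "cx", "cy" (pixels), "eye" and "rotation" of the camera in the world. Camera axes: x right, y down, z forward; pixel columns grow to the right and rows downward; lengths in m; the calibration is good to about 2 mm. A picture is of the moment at which its call begins. get_calibration takes no time and is no camera call.
- manip.finish_job(): hands the job in; it is judged then, once.
The state is a dict: "time_s": time; "joint_pos": joint angles; "joint_velocities": joint speeds; "effort": joint torques, N m; "eef_pos": TCP position; "ee_rot": TCP orientation; "ft_force": force on the tool from outside, world axes, zero at the start; "torque": the same for the moment, N m; "finger_gap": finger opening in m; "finger_force": force on a finger pad.
Only numpy, scipy, OpenCV 4.12 (cv2) and the standard library are available. Lean on these libraries where they do the work, as an engineer would, in place of code of your own. Each camera call takes 0.05 s, during which the arm holds its last target. There are 200 camera calls.

## Working session

There is one attempt and no reset: what is moved stays moved. The work goes in short steps, Python scripts to look and compute and a shell command to move; the robot and the scene stay as the last step left them, time stands still between calls to the robot, and variables do not carry over. Pictures are saved under pics/ and viewed, at most 10 in all, crops included, and the job is handed in when it is done.

```bash
ls; mkdir -p pics; python3 - <<'E'
from plant import manip
import cv2,numpy as np
for n in("side","top"):
    im=manip.read_camera(n); cv2.imwrite(f"pics/{n}0.png",im[:,:,::-1]); c=manip.get_calibration(n); print(n,c)
s=manip.get_state(); print(s)
E
```

```text
jog.py
pics
plant.py
side {'fx': 400.2564769474716, 'fy': 400.2564769474716, 'cx': 253.16143240568033, 'cy': 191.18478918377417, 'eye': array([0.4468956 , 0.69875227, 0.64662279]), 'rotation': array([-0.23795122,  2.72283838, -1.39072217])}
top {'fx': 496.93938630841336, 'fy': 496.93938630841336, 'cx': 256.7794765706955, 'cy': 188.07864084569366, 'eye': array([ 0.48311952, -0.05532063,  1.30118274]), 'rotation': array([-2.15218416,  2.20907937, -0.06570238])}
{'time_s': 0.1, 'joint_pos': array([-1.33648661e+00,  2.07315167e-01,  1.54277665e+00,  4.68180036e-06,
        1.39349147e+00, -1.50456016e-01]), 'joint_velocities': array([ 0.00035654,  0.00063177, -0.00168178, -0.00068395, -0.00056173,
       -0.00106354]), 'effort': array([-3.85592020e-04, -3.71862638e+01, -2.82292897e+01,  7.01190205e-02,
        3.11547483e-02, -5.10021073e-05]), 'eef_pos': array([ 0.2156693 , -0.53225509,  0.20443439]), 'ee_rot': array([-3.08168260e+00, -6.00285721e-01,  1.23752395e-04]), 'ft_force': array([-0.46204595,  0.66004258, -0.18698367]), 'torque': array([-0.01763695,  0.02497803, -0.02613444]), 'finger_force': 0.0, 'finger_gap': 0.0940854923308101}
```
View pics/top0.png

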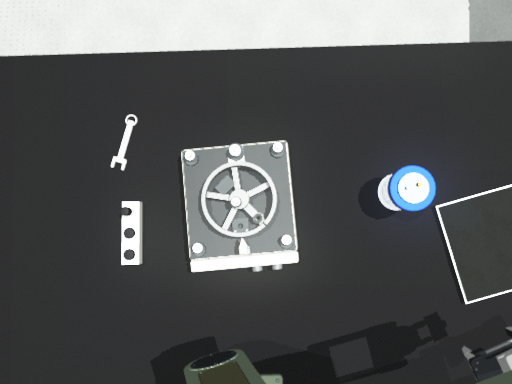

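View pics/side0.png

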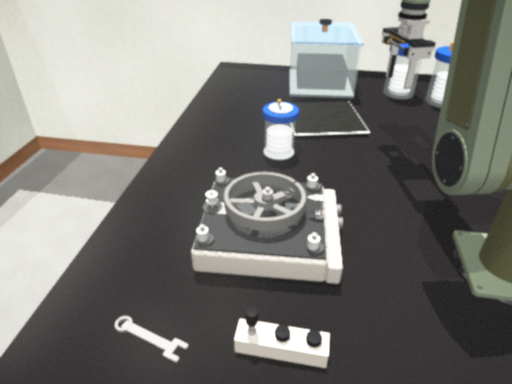

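Top: wheel about (239,199), boss with pin hole about (259,218), pointer (244,243), motor pulley (235,150), stand (131,233) with the tall pin at its far end (126,211). Side: tall pin knob at (252,317). I'll enlarge both.

```bash
cat > h.py <<'E'
import numpy as np,cv2
from scipy.spatial.transform import Rotation as R
from plant import manip
def ray(n,u,v):
    c=manip.get_calibration(n); d=R.from_rotvec(c["rotation"]).apply([(u-c["cx"])/c["fx"],(v-c["cy"])/c["fy"],1]); return np.array(c["eye"]),d
def plane(n,u,v,z):
    e,d=ray(n,u,v); return e+d*(z-e[2])/d[2]
def tri(a,b):
    (e1,d1),(e2,d2)=ray("top",*a),ray("side",*b)
    s=np.linalg.lstsq(np.c_[d1,-d2],e2-e1,rcond=None)[0]
    p,q=e1+d1*s[0],e2+d2*s[1]; return (p+q)/2,np.linalg.norm(p-q)
def proj(n,p):
    c=manip.get_calibration(n); q=R.from_rotvec(c["rotation"]).inv().apply(np.array(p)-c["eye"]); return q[0]/q[2]*c["fx"]+c["cx"],q[1]/q[2]*c["fy"]+c["cy"]
def grab(n):
    return np.mean([manip.read_camera(n).astype(float) for _ in range(1)],0).astype(np.uint8)[:,:,::-1].copy()
def tool(d):  # world vector -> tool axes
    return R.from_rotvec(manip.get_state()["ee_rot"]).inv().apply(d)
E
python3 - <<'E'
import cv2,numpy as np
t=cv2.imread("pics/top0.png");s=cv2.imread("pics/side0.png")
a=cv2.resize(t[140:275,110:305],None,fx=4,fy=4,interpolation=cv2.INTER_CUBIC)
cv2.imwrite("pics/topc.png",a)
b=cv2.resize(s[165:365,190:350],None,fx=3,fy=3,interpolation=cv2.INTER_CUBIC)
cv2.imwrite("pics/sidec.png",b)
E
```

View pics/topc.png

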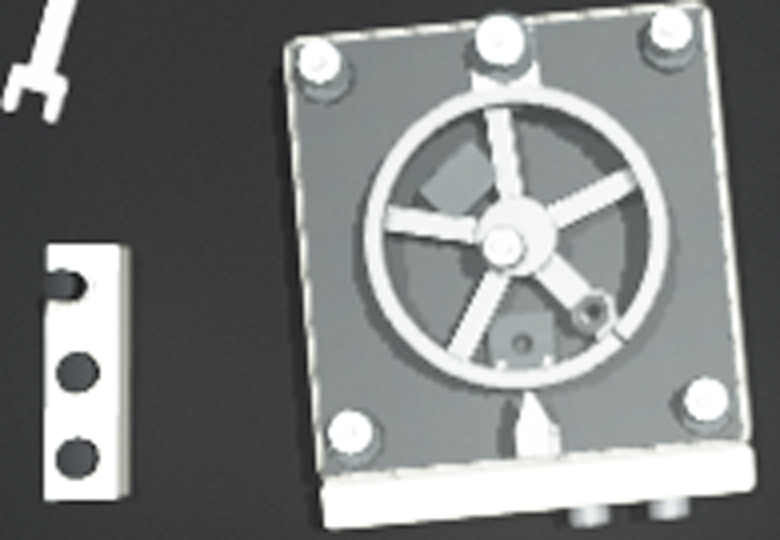

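View pics/sidec.png

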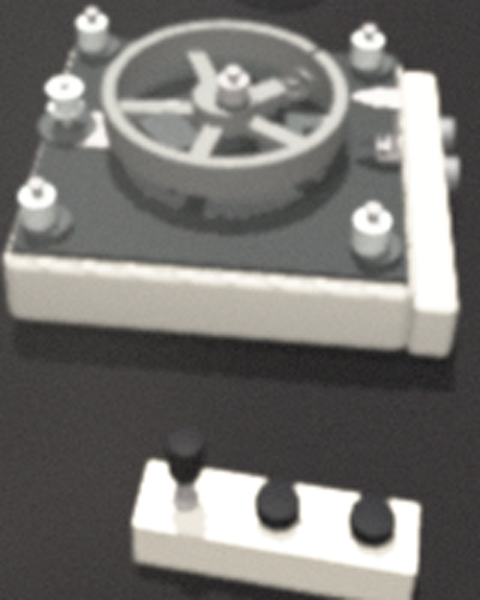

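Top crop: rim x 364–669, y 82–388; hole (593,312), mark (620,337), pointer tip (529,393), block hole (521,343), screws (77,373) and (77,459), pin's knob near (67,285). Side crop: mark (315,50), knob top (187,436), screw heads (279,500) and (373,518).

```bash
python3 - <<'E'
from h import *
t=cv2.imread("pics/top0.png");s=cv2.imread("pics/side0.png")
T=lambda x,y:((x+.5)/4-.5+110,(y+.5)/4-.5+140)
S=lambda x,y:((x+.5)/3-.5+190,(y+.5)/3-.5+165)
np.set_printoptions(precision=4,suppress=True)
# rim ellipse fit from bright mask outer contour
ax=np.mean([plane("top",*T(*p),.128)[:2] for p in((364,235),(669,235),(516,82),(516,388))],0)
print("axis",ax)
for n,p,z in(("mark",(620,337),.128),("hole",(593,312),.11),("pointer",(529,393),.128),("blockhole",(521,343),.096),("motor",(500,40),.124),("crank",(504,246),.145)):
    q=plane("top",*T(*p),z)[:2]; d=q-ax; print(n,q,np.hypot(*d),np.degrees(np.arctan2(d[1],d[0])))
print("mark tri",tri(T(620,337),S(315,50)))
print("crank tri",tri(T(503,247),S(232,72)))
for nm,a,b in(("ts1",(77,373),(279,500)),("ts2",(77,459),(373,518)),("pin knob",(62,285),(187,437)),):
    print(nm,tri(T(*a),S(*b)))
for p in((46,243),(119,243),(119,498),(45,500)): print("stand",plane("top",*T(*p),.036))
# stand / wheel masks
for n,im,(x,y,w,h) in(("top",t,(110,195,40,75)),("side",s,(225,300,115,75))):
    g=cv2.cvtColor(im[y:y+h,x:x+w],cv2.COLOR_BGR2GRAY); m=(g>150).astype(np.uint8)
    c=max(cv2.findContours(m,0,2)[0],key=cv2.contourArea); print(n,cv2.minAreaRect(c+[x,y]))
    m=(g<28).astype(np.uint8); nn,_,st,ce=cv2.connectedComponentsWithStats(m)
    print([(st[i].tolist(),(ce[i]+[x,y]).tolist()) for i in range(1,nn) if st[i][4]>15], g.min(),np.median(g))
g=cv2.cvtColor(t,cv2.COLOR_BGR2GRAY); print(g[204:219,112:136])
E
```

```text
axis [ 0.5428 -0.0012]
mark [ 0.4809 -0.0609] 0.0860325569821214 -136.0434312127705
hole [ 0.4962 -0.0453] 0.06415738773305295 -136.6312311632858
pointer [ 0.4494 -0.0066] 0.09353012027470672 -176.70575637340875
blockhole [ 0.4787 -0.0011] 0.06407409768886572 179.92526592171708
motor [0.6596 0.006 ] 0.11698121696446438 3.5087793528337605
crank [0.5355 0.0053] 0.009774525696952504 138.57838650494662
mark tri (array([ 0.4809, -0.0609,  0.1287]), np.float64(2.0343227570914686e-05))
crank tri (array([0.5351, 0.0057, 0.1481]), np.float64(0.0007467053312562076))
ts1 (array([0.4664, 0.2807, 0.0495]), np.float64(0.0009257881202757142))
ts2 (array([0.4127, 0.2817, 0.0475]), np.float64(0.000735810251412195))
pin knob (array([0.5205, 0.2783, 0.0908]), np.float64(0.0012697853574289673))
stand [0.55   0.3036 0.036 ]
stand [0.5488 0.2568 0.036 ]
stand [0.3872 0.2583 0.036 ]
stand [0.3871 0.3053 0.036 ]
top ((131.0, 232.5), (63.0, 20.0), 90.0)
[] 32 62.0
side ((281.8243408203125, 342.0540466308594), (96.33780670166016, 35.34577941894531), 9.462321281433105)
[] 28 63.0
[[ 54  55  56  56  56  56  55 
[... 785 characters left out ...]
57  56  57  56  57  57  57  57  67  73  76  77  82  87  89  61  36
   34 120 244 245 255 255]
 [ 57  55  55  56  56  55  56  58  52  61  73  77  78  81  86  79  51  36
   60 206 247 254 255 255]
 [ 57  56  57  57  56  56  56  53  44  64  82  76  75  72  70  53  35  64
  163 229 252 255 255 255]
 [ 55  57  57  57  57  56  58  47  42  85 187 204 171 155 153 150 186 184
  247 249 255 255 255 255]
 [ 56  56  56  57  57  57  57  46  41 111 240 249 242 238 238 238 254 254
  255 255 255 255 255 255]
 [ 55  57  56  56  57  58  58  51  42 141 252 252 250 254 255 255 255 255
  255 255 255 255 255 255]
 [ 56  54  56  58  55  57  59  56  48 165 255 255 255 255 255 255 255 255
  255 255 255 255 255 255]]
```

The rows are not in the units I measure in: shifts go in shares of 62.5 mm and turns go in units of 0.1 rad. I convert before sending: -0.05 m is -0.8, 0.042 m is 0.672.

```bash
R1="x"; echo '[{"tz":-0.8,"finger_gap":0.05},{"tx":0.672,"ty":-0.608,"finger_gap":0.05},{"tx":0.672,"ty":-0.608,"finger_gap":0.05},{"tx":0.672,"ty":-0.608,"finger_gap":0.05},{"tx":0.672,"ty":-0.608,"finger_gap":0.05},{"tx":0.672,"ty":-0.608,"finger_gap":0.05},{"tx":0.672,"ty":-0.608,"finger_gap":0.05},{"tx":0.672,"ty":-0.608,"finger_gap":0.05}]' | python3 jog.py 20; echo '[{"tx":0.672,"ty":-0.608,"finger_gap":0.05},{"tx":0.672,"ty":-0.608,"finger_gap":0.05},{"tx":0.672,"ty":-0.608,"finger_gap":0.05},{"tx":0.672,"ty":-0.608,"finger_gap":0.05},{"tx":0.624,"ty":-0.592,"finger_gap":0.05},{"finger_gap":0.05},{"finger_gap":0.05}]' | python3 jog.py
cat >> h.py <<'E'
def to(p,psi):
    s=manip.get_state(); x=R.from_rotvec(s["ee_rot"]).as_matrix()
    y=np.arctan2(x[1,0],x[0,0]); print("t",s["time_s"],"move",np.round(tool(np.array(p)-s["eef_pos"]),4),"rz",round(y-psi,4),"tilt",np.round(x[:2,2],4),"q",np.round(s["joint_pos"],2),"F",np.round(s["ft_force"],1))
E
python3 -c "
from h import *
to((.509,.0767,.15),.4075)"
```

```text
time_s: 1.1
eef_pos: [0.3887, -0.1742, 0.2552]
ee_rot: [-3.084, -0.6, 0.0]
ft_force: [0.8, 0.6, 0.2]
finger_gap: 0.05
finger_force: 0.0
time_s: 1.98
eef_pos: [0.5088, 0.0766, 0.2548]
ee_rot: [3.083, 0.601, -0.003]
ft_force: [-0.7, -0.7, 0.1]
finger_gap: 0.05
finger_force: 0.0
t 1.975 move [ 4.000e-04 -1.000e-04  1.048e-01] rz -0.0222 tilt [-0.0016 -0.0006] q [-0.02  0.04  1.62 -0.    1.48  1.17] F [-0.7 -0.7  0.1]
```

Scaled: 0.02 m is 0.32, 0.05 m is 0.8, -0.022 rad is -0.22.

```bash
echo '[{"tz":0.8,"rz":-0.22,"finger_gap":0.05},{"tz":0.64,"finger_gap":0.05},{"tz":0.48,"finger_gap":0.05},{"tz":0.32,"finger_gap":0.05},{"finger_gap":0.05}]' | python3 jog.py; echo '[{"finger_gap":0.008},{"finger_gap":0.008},{"finger_gap":0.008},{"finger_gap":0.008},{"finger_gap":0.008},{"finger_gap":0.008}]' | python3 jog.py 15
python3 -c "
from h import *
to((.509,.0767,.115),.4075)"
```

```text
time_s: 2.6
eef_pos: [0.5072, 0.0752, 0.1137]
ee_rot: [-3.077, -0.631, 0.007]
ft_force: [0.8, -1.0, -0.4]
finger_gap: 0.0499
finger_force: 0.0
time_s: 3.35
eef_pos: [0.5094, 0.0775, 0.1159]
ee_rot: [-3.076, -0.634, -0.001]
ft_force: [-1.9, 2.4, 3.3]
finger_gap: 0.01
finger_force: 14.9
t 3.35 move [-0.0007  0.0006  0.0009] rz -0.0007 tilt [0.0001 0.0012] q [-0.02  0.17  1.78  0.    1.19  1.15] F [-1.9  2.4  3.3]
```

Scaled: 0.00595 m is 0.0952, 0.0002 m is 0.0032, 0.07 rad is 0.7.

```bash
echo '[{"tx":0.0952,"ty":0.0032,"rz":0.7,"finger_gap":0.008},{"tx":0.0952,"ty":0.0032,"rz":0.7,"finger_gap":0.008},{"tx":0.0952,"ty":0.0032,"rz":0.7,"finger_gap":0.008},{"tx":0.0952,"ty":0.0032,"rz":0.7,"finger_gap":0.008},{"tx":0.0952,"ty":0.0032,"rz":0.7,"finger_gap":0.008}]' | python3 jog.py ; echo '[{"tx":0.0952,"ty":0.0032,"rz":0.7,"finger_gap":0.008},{"tx":0.0952,"ty":0.0032,"rz":0.7,"finger_gap":0.008},{"tx":0.0952,"ty":0.0032,"rz":0.7,"finger_gap":0.008},{"tx":0.0952,"ty":0.0032,"rz":0.7,"finger_gap":0.008},{"tx":0.0952,"ty":0.0032,"rz":0.7,"finger_gap":0.008},{"finger_gap":0.008},{"finger_gap":0.008}]' | python3 jog.py
python3 - <<'E'
from h import *
to((.509,.0767,.115),-.29)
t=grab("top");cv2.imwrite("pics/top1.png",t);s=grab("side");cv2.imwrite("pics/side1.png",s)
a=cv2.resize(t[170:260,200:290],None,fx=6,fy=6,interpolation=cv2.INTER_CUBIC)
b=cv2.resize(s[165:245,220:330],None,fx=5,fy=5,interpolation=cv2.INTER_CUBIC)
w=np.zeros((600,560,3),np.uint8);cv2.imwrite("pics/top1c.png",a);cv2.imwrite("pics/side1c.png",b)
E
```

```text
time_s: 3.98
eef_pos: [0.5378, 0.0834, 0.1158]
ee_rot: [3.14, 0.086, -0.002]
ft_force: [-2.5, -1.1, 4.6]
finger_gap: 0.0101
finger_force: 14.9
time_s: 4.85
eef_pos: [0.5679, 0.0789, 0.1159]
ee_rot: [3.106, -0.457, 0.002]
ft_force: [-2.0, -3.6, 5.0]
finger_gap: 0.0103
finger_force: 14.9
t 4.85 move [-0.0558  0.0191  0.0008] rz -0.0024 tilt [ 0.0007 -0.0025] q [-0.01  0.29  1.63 -0.    1.22  1.85] F [-2.  -3.6  5. ]
```

View pics/top1c.png

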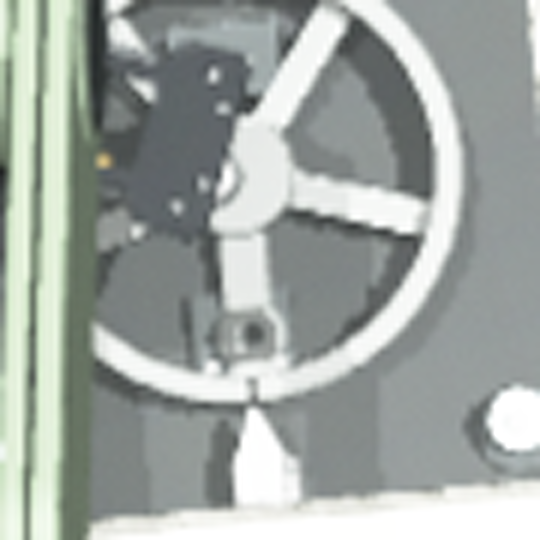

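Line (252,388) faces the pointer tip (253,405), hole ring centred about (248,333). Release and move to the stand.

Scaled: -0.05 m is -0.8, -0.04 m is -0.64.

```bash
echo '[{"finger_gap":0.04},{"finger_gap":0.04},{"finger_gap":0.04},{"tz":-0.64,"finger_gap":0.05},{"tz":-0.8,"finger_gap":0.05},{"tz":-0.8,"finger_gap":0.05}]' | python3 jog.py; echo '[{"tx":-0.4128,"ty":-0.7152,"finger_gap":0.05},{"tx":-0.4128,"ty":-0.7152,"finger_gap":0.05},{"tx":-0.4128,"ty":-0.7152,"finger_gap":0.05},{"tx":-0.4128,"ty":-0.7152,"finger_gap":0.05},{"rz":-1.45,"finger_gap":0.05},{"rz":-1.45,"finger_gap":0.05},{"finger_gap":0.05}]' | python3 jog.py
python3 - <<'E'
from h import *
to((.5201,.2797,.058),0)
t=grab("top");cv2.imwrite("pics/top2.png",t)
a=cv2.resize(t[150:265,185:305],None,fx=5,fy=5,interpolation=cv2.INTER_CUBIC)
cv2.imwrite("pics/top2c.png",a)
E
```

```text
time_s: 5.7
eef_pos: [0.5673, 0.0806, 0.2563]
ee_rot: [-3.108, 0.458, 0.001]
ft_force: [0.5, -1.0, 0.1]
finger_gap: 0.0496
finger_force: 0.0
time_s: 6.58
eef_pos: [0.5202, 0.2817, 0.2551]
ee_rot: [-3.141, 0.006, 0.001]
ft_force: [0.6, -0.7, -0.9]
finger_gap: 0.0503
finger_force: 0.0
t 6.575 move [0.     0.002  0.1971] rz -0.004 tilt [-0.0005  0.0002] q [0.35 0.21 1.44 0.   1.5  1.92] F [ 0.6 -0.7 -0.9]
```

View pics/top2c.png

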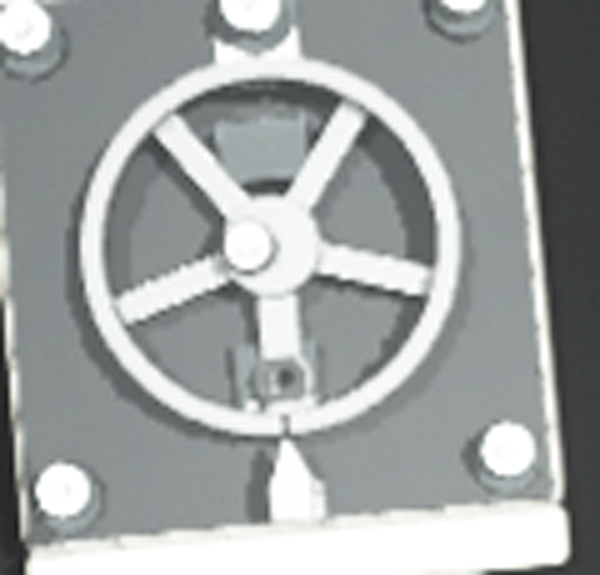

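Line (286,424), pointer tip (287,438), wheel centre (270,247): aligned within 0.01 rad. Block centred about x≈276 versus boss 281, so its hole is probably slightly to +y. Take the pin.

```bash
echo '[{"ty":0.032,"tz":0.8,"finger_gap":0.05},{"tz":0.8,"finger_gap":0.05},{"tz":0.8,"finger_gap":0.05},{"tz":0.48,"finger_gap":0.05},{"tz":0.272,"finger_gap":0.05},{"finger_gap":0.05},{"finger_gap":0.05}]' | python3 jog.py; echo '[{"finger_gap":0.018},{"finger_gap":0.018},{"finger_gap":0.018},{"finger_gap":0.018},{"finger_gap":0.018}]' | python3 jog.py 30
python3 - <<'E'
from h import *
np.set_printoptions(precision=4,suppress=True)
to((.5201,.2797,.058),0)
T=lambda x,y:((x+.5)/5-.5+185,(y+.5)/5-.5+150)
ax=np.mean([plane("top",*T(*p),.128)[:2] for p in((80,247),(461,247),(270,57),(270,437))],0);print(ax)
for n,p,z in(("mark",(286,424),.128),("ptr",(287,438),.128),("hole",(281,380),.11),("dark",(287,379),.096),("block",(276.5,380),.096)):
    q=plane("top",*T(*p),z)[:2];d=q-ax;print(n,q,np.hypot(*d),np.arctan2(-d[1],-d[0]))
E
```

```text
time_s: 7.5
eef_pos: [0.522, 0.2797, 0.0601]
ee_rot: [-3.14, 0.006, -0.005]
ft_force: [0.4, -0.5, -0.3]
finger_gap: 0.0497
finger_force: 0.0
time_s: 8.12
eef_pos: [0.5208, 0.2795, 0.059]
ee_rot: [-3.141, 0.005, -0.001]
ft_force: [-0.2, 0.3, 3.0]
finger_gap: 0.0213
finger_force: 30.0
t 8.125 move [-0.0007 -0.0002  0.001 ] rz -0.0032 tilt [0.0008 0.0005] q [0.35 0.4  1.62 0.   1.12 1.92] F [-0.2  0.3  3. ]
[ 0.5413 -0.0011]
mark [ 0.4576 -0.0066] 0.08393843594641735 0.06572802956344194
ptr [ 0.451  -0.0069] 0.09051191846190162 0.06444191129667651
hole [ 0.4782 -0.004 ] 0.06320171954652229 0.04540319515276977
dark [ 0.4785 -0.0063] 0.06299999728636023 0.08230874255904196
block [ 0.4782 -0.0012] 0.06313879219039426 0.0013808107972734082
```

Scaled: -0.06 m is -0.96, 0.0474 m is 0.7584, -0.03 rad is -0.3.

```bash
echo '[{"tz":-0.32,"finger_gap":0.018},{"tz":-0.64,"finger_gap":0.018},{"tz":-0.8,"finger_gap":0.018},{"tz":-0.96,"finger_gap":0.018},{"tx":-0.112,"ty":0.7584,"rz":-0.3,"finger_gap":0.018},{"tx":-0.112,"ty":0.7584,"rz":-0.3,"finger_gap":0.018},{"tx":-0.112,"ty":0.7584,"finger_gap":0.018},{"tx":-0.112,"ty":0.7584,"finger_gap":0.018}]' | python3 jog.py; echo '[{"tx":-0.112,"ty":0.7584,"finger_gap":0.018},{"tx":-0.112,"ty":0.7584,"finger_gap":0.018},{"tz":0.48,"finger_gap":0.018},{"finger_gap":0.018},{"finger_gap":0.018},{"finger_gap":0.018}]' | python3 jog.py
python3 - <<'E'
from h import *
to((.4785,-.0047,.165),.06)
s=manip.get_state();print(s["finger_gap"],s["eef_pos"])
t=grab("top");cv2.imwrite("pics/top3.png",t);s=grab("side");cv2.imwrite("pics/side3.png",s)
b=cv2.resize(s[130:260,200:340],None,fx=4,fy=4,interpolation=cv2.INTER_CUBIC);cv2.imwrite("pics/side3c.png",b)
E
```

```text
time_s: 9.12
eef_pos: [0.4982, 0.0873, 0.2278]
ee_rot: [3.14, 0.09, -0.002]
ft_force: [0.7, 0.3, -1.2]
finger_gap: 0.0214
finger_force: 30.0
time_s: 9.88
eef_pos: [0.4912, -0.0061, 0.1995]
ee_rot: [3.14, 0.091, 0.003]
ft_force: [-0.1, -0.8, -1.6]
finger_gap: 0.021
finger_force: 30.0
t 9.875 move [-0.0127 -0.0022  0.0345] rz -0.002 tilt [ 0.0018 -0.0003] q [-0.19  0.03  1.75 -0.    1.36  1.32] F [-0.1 -0.8 -1.6]
0.02102571042910112 [ 0.49120705 -0.00614279  0.19950347]
```

View pics/side3c.png

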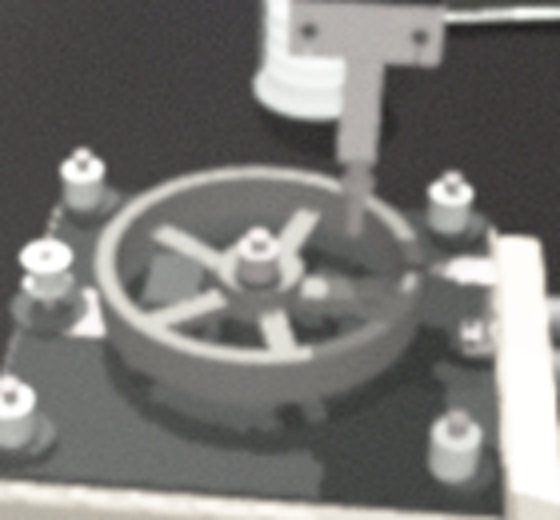

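Pin upright in grip, tip at crop (355,235), shank edges about 347–364.

```bash
python3 - <<'E'
from h import *
p=proj("side",(.4912,-.0061,.1485)); print([(v+.5-o)*4-.5 for v,o in zip(p,(200,130))])
g=cv2.cvtColor(cv2.imread("pics/side3.png"),cv2.COLOR_BGR2GRAY);print(g[176:192,280:298])
E
echo '[{"tx":-0.2032,"ty":-0.0352,"tz":0.24,"finger_gap":0.018},{"tz":0.096,"finger_gap":0.018},{"finger_gap":0.018},{"finger_gap":0.018}]' | python3 jog.py
python3 -c "
from h import *
to((.4785,-.0047,.165),.06)"
```

```text
[np.float64(354.26475757104595), np.float64(231.36595776362685)]
[[177 190 196 198 187 157 148 150 150 153 152 147 136 110  74  67  61  60]
 [132 140 163 177 175 157 145 147 152 153 153 148 133  98  72  64  59  63]
 [114 118 125 135 138 140 133 140 148 149 153 153 145 111  82  68  69  63]
 [117 118 113 117 117 120 124 133 139 147 154 164 169 147 117  88  70  60]
 [118 114 115 113 113 113 123 132 142 146 151 168 186 180 160 135 100  80]
 [114 114 113 114 114 116 124 135 145 147 150 157 175 184 183 172 146 117]
 [122 114 118 114 116 115 123 136 144 147 139 133 143 165 180 188 180 163]
 [126 116 117 114 114 114 123 136 144 146 133 112 110 131 156 180 192 187]
 [124 113 114 115 113 116 123 136 146 145 129 108 103 110 128 156 182 193]
 [112 114 112 112 112 113 125 138 146 143 128 109 103  99 108 127 153 181]
 [105 109 113 113 114 115 124 138 146 142 126 108 100 100  99 106 126 154]
 [102 106 108 107 111 112 124 139 143 140 125 109 100 101  98  98 105 125]
 [100 101 102 105 107 111 119 127 136 129 114 104 102  97  99  96  98 107]
 [ 96  93 102  98 100 104 108 111 117 111 107 101  99 100  98  97 100  99]
 [ 95  95  97  97  98 100 100 101 104 102 102 102 100  99  99 100  95  96]
 [ 94  93  94  96  95  95  95  96  98  98  99 102  97  99  99  97  96  95]]
time_s: 10.48
eef_pos: [0.4784, -0.0052, 0.1781]
ee_rot: [3.14, 0.089, 0.002]
ft_force: [-1.0, -0.2, -0.8]
finger_gap: 0.0213
finger_force: 30.0
t 10.475 move [ 0.0001 -0.0005  0.0131] rz -0.0031 tilt [ 0.0012 -0.0002] q [-0.19  0.02  1.8  -0.    1.31  1.32] F [-1.  -0.2 -0.8]
```

Scaled: 0.008 m is 0.128, 0.006 m is 0.096.

```bash
echo '[{"tz":0.128,"finger_gap":0.018},{"tz":0.096,"finger_gap":0.018},{"finger_gap":0.018},{"finger_gap":0.018}]' | python3 jog.py; echo '[{"tz":0.016,"finger_gap":0.018},{"tz":0.016,"finger_gap":0.018},{"tz":0.016,"finger_gap":0.018},{"finger_gap":0.018}]' | python3 jog.py; echo '[{"tz":0.016,"finger_gap":0.018},{"tz":0.016,"finger_gap":0.018},{"tz":0.016,"finger_gap":0.018},{"finger_gap":0.018}]' | python3 jog.py
```

```text
time_s: 10.98
eef_pos: [0.4776, -0.0051, 0.1634]
ee_rot: [-3.14, -0.089, 0.0]
ft_force: [0.4, 0.4, -1.5]
finger_gap: 0.0213
finger_force: 30.0
time_s: 11.48
eef_pos: [0.4775, -0.0051, 0.1603]
ee_rot: [-3.14, -0.089, 0.0]
ft_force: [-0.7, 0.1, -1.4]
finger_gap: 0.0213
finger_force: 30.0
time_s: 11.98
eef_pos: [0.4775, -0.0051, 0.1573]
ee_rot: [-3.14, -0.089, 0.0]
ft_force: [-0.0, 0.0, -1.3]
finger_gap: 0.0218
finger_force: 30.0
```

Scaled: 0.001 m is 0.016.

```bash
echo '[{"tz":0.016,"finger_gap":0.018},{"tz":0.016,"finger_gap":0.018},{"finger_gap":0.018}]' | python3 jog.py; echo '[{"tz":0.016,"finger_gap":0.018},{"tz":0.016,"finger_gap":0.018},{"finger_gap":0.018}]' | python3 jog.py; echo '[{"tz":0.016,"finger_gap":0.018},{"tz":0.016,"finger_gap":0.018},{"finger_gap":0.018}]' | python3 jog.py
```

```text
time_s: 12.35
eef_pos: [0.4776, -0.0052, 0.1553]
ee_rot: [3.14, 0.089, -0.0]
ft_force: [-0.3, -0.9, -1.7]
finger_gap: 0.0213
finger_force: 30.0
time_s: 12.72
eef_pos: [0.4776, -0.0052, 0.1533]
ee_rot: [3.14, 0.089, -0.0]
ft_force: [0.9, -1.7, -1.8]
finger_gap: 0.0214
finger_force: 30.0
time_s: 13.1
eef_pos: [0.4776, -0.0052, 0.1513]
ee_rot: [3.14, 0.089, -0.0]
ft_force: [-0.5, -0.9, -1.7]
finger_gap: 0.0215
finger_force: 30.0
```

```bash
echo '[{"tz":0.016,"finger_gap":0.018},{"tz":0.016,"finger_gap":0.018},{"tz":0.016,"finger_gap":0.018},{"finger_gap":0.018}]' | python3 jog.py; echo '[{"tz":0.008,"finger_gap":0.018},{"tz":0.008,"finger_gap":0.018},{"finger_gap":0.018}]' | python3 jog.py; echo '[{"tz":0.008,"finger_gap":0.018},{"finger_gap":0.018}]' | python3 jog.py
```

```text
time_s: 13.6
eef_pos: [0.4776, -0.0051, 0.1483]
ee_rot: [3.14, 0.089, -0.0]
ft_force: [0.3, -1.0, -1.8]
finger_gap: 0.0214
finger_force: 30.0
time_s: 13.98
eef_pos: [0.4776, -0.0051, 0.1474]
ee_rot: [-3.14, -0.089, -0.0]
ft_force: [0.3, -1.3, -0.7]
finger_gap: 0.0213
finger_force: 30.0
time_s: 14.22
eef_pos: [0.4776, -0.0051, 0.147]
ee_rot: [3.14, 0.089, -0.0]
ft_force: [0.7, -1.9, -0.6]
finger_gap: 0.0216
finger_force: 30.0
```

Scaled: 0.0005 m is 0.008.

```bash
echo '[{"tz":0.008,"finger_gap":0.018},{"finger_gap":0.018}]' | python3 jog.py; echo '[{"ty":-0.008,"finger_gap":0.018},{"ty":-0.008,"finger_gap":0.018},{"finger_gap":0.018}]' | python3 jog.py; echo '[{"ty":-0.008,"finger_gap":0.018},{"ty":-0.008,"finger_gap":0.018},{"finger_gap":0.018}]' | python3 jog.py; echo '[{"ty":-0.008,"finger_gap":0.018},{"ty":-0.008,"finger_gap":0.018},{"finger_gap":0.018}]' | python3 jog.py
```

```text
time_s: 14.48
eef_pos: [0.4778, -0.0051, 0.1469]
ee_rot: [3.14, 0.089, 0.001]
ft_force: [-1.5, -1.7, 1.9]
finger_gap: 0.0213
finger_force: 30.0
time_s: 14.85
eef_pos: [0.4779, -0.0048, 0.1468]
ee_rot: [3.139, 0.089, 0.001]
ft_force: [-1.3, -3.9, 3.7]
finger_gap: 0.0213
finger_force: 30.0
time_s: 15.22
eef_pos: [0.4773, -0.0026, 0.1459]
ee_rot: [-3.139, -0.089, 0.0]
ft_force: [1.3, -2.8, 0.4]
finger_gap: 0.0215
finger_force: 30.0
time_s: 15.6
eef_pos: [0.4772, -0.0018, 0.146]
ee_rot: [-3.14, -0.089, 0.001]
ft_force: [0.3, -2.0, -2.0]
finger_gap: 0.0214
finger_force: 30.0
```

```bash
echo '[{"tz":0.008,"finger_gap":0.018},{"finger_gap":0.018}]' | python3 jog.py; echo '[{"tz":0.008,"finger_gap":0.018},{"finger_gap":0.018}]' | python3 jog.py;  echo '[{"tz":0.008,"finger_gap":0.018},{"finger_gap":0.018}]' | python3 jog.py
```

```text
time_s: 15.85
eef_pos: [0.4773, -0.0019, 0.1458]
ee_rot: [-3.14, -0.089, 0.001]
ft_force: [0.4, -1.7, -0.4]
finger_gap: 0.0213
finger_force: 30.0
time_s: 16.1
eef_pos: [0.4773, -0.0019, 0.1454]
ee_rot: [-3.14, -0.089, 0.0]
ft_force: [-0.2, -0.6, -0.9]
finger_gap: 0.0212
finger_force: 30.0
time_s: 16.35
eef_pos: [0.4774, -0.0019, 0.1448]
ee_rot: [-3.14, -0.089, 0.0]
ft_force: [-0.1, -1.3, -1.6]
finger_gap: 0.0217
finger_force: 30.0
```

The pin has dropped into the block hole; continue down.

Scaled: 0.001 m is 0.016.

```bash
echo '[{"tz":0.016,"finger_gap":0.018},{"tz":0.016,"finger_gap":0.018},{"finger_gap":0.018}]' | python3 jog.py; echo '[{"tz":0.016,"finger_gap":0.018},{"tz":0.016,"finger_gap":0.018},{"finger_gap":0.018}]' | python3 jog.py;  echo '[{"tz":0.016,"finger_gap":0.018},{"tz":0.016,"finger_gap":0.018},{"finger_gap":0.018}]' | python3 jog.py; echo '[{"tz":0.016,"finger_gap":0.018},{"tz":0.016,"finger_gap":0.018},{"finger_gap":0.018}]' | python3 jog.py
```

```text
time_s: 16.73
eef_pos: [0.4773, -0.002, 0.1427]
ee_rot: [-3.14, -0.089, 0.001]
ft_force: [-0.1, -0.2, -0.6]
finger_gap: 0.0215
finger_force: 30.0
time_s: 17.1
eef_pos: [0.4773, -0.0021, 0.1408]
ee_rot: [-3.14, -0.089, 0.0]
ft_force: [0.0, 0.2, -1.0]
finger_gap: 0.0216
finger_force: 30.0
time_s: 17.48
eef_pos: [0.4774, -0.0021, 0.1388]
ee_rot: [-3.14, -0.089, 0.0]
ft_force: [-0.2, -0.8, -1.6]
finger_gap: 0.0212
finger_force: 30.0
time_s: 17.85
eef_pos: [0.4774, -0.0021, 0.1368]
ee_rot: [-3.14, -0.089, 0.0]
ft_force: [0.5, -0.4, -1.7]
finger_gap: 0.0209
finger_force: 30.0
```

```bash
echo '[{"tz":0.016,"finger_gap":0.018},{"tz":0.016,"finger_gap":0.018},{"finger_gap":0.018}]' | python3 jog.py; echo '[{"tz":0.016,"finger_gap":0.018},{"finger_gap":0.018}]' | python3 jog.py;  echo '[{"tz":0.008,"finger_gap":0.018},{"finger_gap":0.018}]' | python3 jog.py; echo '[{"tz":0.008,"finger_gap":0.018},{"finger_gap":0.018}]' | python3 jog.py
```

```text
time_s: 18.23
eef_pos: [0.4773, -0.0021, 0.1348]
ee_rot: [-3.14, -0.089, 0.0]
ft_force: [-0.3, 0.7, -1.1]
finger_gap: 0.0214
finger_force: 30.0
time_s: 18.48
eef_pos: [0.4774, -0.0021, 0.1339]
ee_rot: [-3.14, -0.089, 0.0]
ft_force: [0.5, 0.4, -1.1]
finger_gap: 0.0213
finger_force: 30.0
time_s: 18.73
eef_pos: [0.4774, -0.0021, 0.1334]
ee_rot: [-3.14, -0.089, 0.0]
ft_force: [0.2, 0.3, -0.8]
finger_gap: 0.0214
finger_force: 30.0
time_s: 18.98
eef_pos: [0.4775, -0.0021, 0.133]
ee_rot: [3.14, 0.089, 0.0]
ft_force: [0.2, 0.1, -0.5]
finger_gap: 0.0214
finger_force: 30.0
```

```bash
echo '[{"tz":0.008,"finger_gap":0.018},{"finger_gap":0.018}]' | python3 jog.py; echo '[{"tz":0.008,"finger_gap":0.018},{"finger_gap":0.018}]' | python3 jog.py
```

```text
time_s: 19.23
eef_pos: [0.4776, -0.0022, 0.1328]
ee_rot: [3.14, 0.089, 0.0]
ft_force: [-1.1, -0.2, 1.2]
finger_gap: 0.0214
finger_force: 30.0
time_s: 19.48
eef_pos: [0.4777, -0.0022, 0.1326]
ee_rot: [3.14, 0.089, 0.001]
ft_force: [-2.0, -0.4, 5.4]
finger_gap: 0.0215
finger_force: 30.0
```

Firm seat on the collar at the expected height. Release, retreat and look.

Scaled: -0.05 m is -0.8, -0.03 m is -0.48.

```bash
echo '[{"finger_gap":0.04},{"finger_gap":0.05},{"finger_gap":0.05},{"tz":-0.48,"finger_gap":0.05},{"tz":-0.8,"finger_gap":0.05},{"tz":-0.8,"finger_gap":0.05}]' | python3 jog.py; echo '[{"ty":-0.8,"finger_gap":0.05},{"ty":-0.8,"finger_gap":0.05},{"ty":-0.8,"finger_gap":0.05},{"ty":-0.8,"finger_gap":0.05},{"finger_gap":0.05},{"finger_gap":0.05}]' | python3 jog.py
python3 - <<'E'
from h import *
t=grab("top");s=grab("side");cv2.imwrite("pics/top4.png",t);cv2.imwrite("pics/side4.png",s)
a=cv2.resize(t[150:265,185:290],None,fx=4,fy=4,interpolation=cv2.INTER_CUBIC)
b=cv2.resize(s[150:265,195:290+50],None,fx=2.6,fy=4,interpolation=cv2.INTER_CUBIC)
b=b[:, :380]
cv2.imwrite("pics/fin.png",np.hstack([a,b]))
for p in((.4786,-.0021,.165),(.4786,-.0021,.110)): print(np.array(proj("side",p))-(195,150),np.array(proj("top",p))-(185,150))
E
```

```text
time_s: 20.23
eef_pos: [0.477, -0.0021, 0.2628]
ee_rot: [-3.14, -0.089, 0.002]
ft_force: [1.0, -0.4, 0.5]
finger_gap: 0.05
finger_force: 0.0
time_s: 20.98
eef_pos: [0.466, 0.1972, 0.2616]
ee_rot: [3.14, 0.09, -0.001]
ft_force: [0.4, 0.7, 0.2]
finger_gap: 0.05
finger_force: 0.0
[99.37128743 32.7914662 ] [53.94818491 75.56477218]
[97.76229459 53.39474638] [55.02263339 75.44534646]
```

View pics/fin.png

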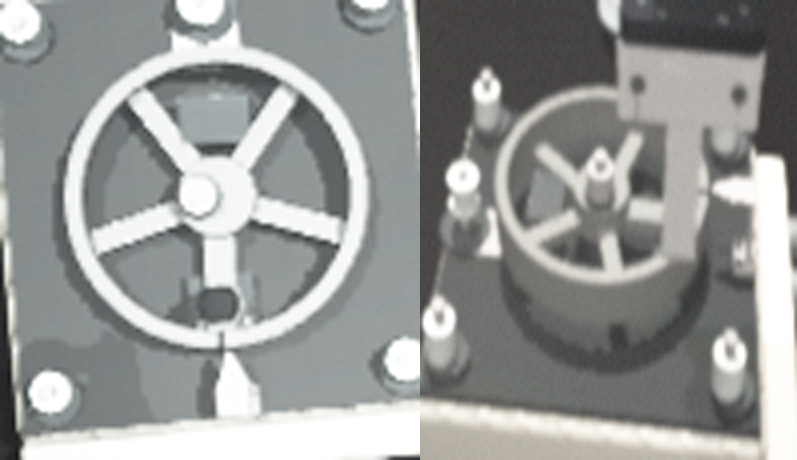

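Top view: pin's knob at (219,303) in the boss, and the line at (221,340) is about 0.05 rad from the pointer, within 0.09. Block contact came at TCP z 0.147 and the seat at 0.133, which matches the 14 mm expected. The arm is clear.

```bash
python3 -c "
from plant import manip
print(manip.finish_job())"
```

```text
the job is handed in; nothing more can be done
None
```

The job is handed in at about 21 s: the wheel was brought to the pointer, and the pin is through it and seated in the lock block with its collar on the spoke (about 5 N pressed at the seat). The line is now about 0.05 rad from the pointer, and the arm is clear; no verdict was returned.

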